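# Load the marking chamber, close its cover and start it

## Task

Lay the black housing flat on the bed of the marking chamber, lengthwise between the two low rails and label side up, and let go of it. Then lower the chamber's hinged cover fully shut, keeping hold of it so that it does not drop or slam, and only once it is shut press the large start button fully down and release it. Do not press the small button, and leave the bottle, the tape roll and the screwdriver alone.

Things in the scene. Friction and masses are not known exactly. Their poses are not given: they have to be found in the camera images.
- housing: Black plastic housing, a loose plain block 100 (x) x 36 (y) x 32 (z) mm, about 0.12 kg, silvery label on top; starts label up on the pad. Origin: centre of its underside; x along its length, z up. Either way round is fine.
- pad: Thin grey rubber pad, 170 x 120 x 3 mm, fixed; the housing starts on it. It lies left or right of the chamber. Origin: centre of its underside.
- chamber: Marking chamber: fixed open aluminium box, 160 (x) x 200 (y) x 70 (z) mm, walls and floor 6 mm thick. Two rails, 6 mm high, 8 mm wide, 140 mm long, stand on its floor along x, inner faces at y = -30 and +30 mm (channel 60 mm wide). Origin: centre of its underside; x points from the front (away from the hinge) to the hinge side, z up.
- bed (a point): Centre of the chamber's inner floor (6 mm above the chamber's underside), midway between the rails; axes as the chamber. The housing's origin belongs here.
- cover (a joint): Angle of the cover (rad): 0 fully shut, flat on the rim; 1.57 upright; starts open at 1.5 to 1.75, limit 1.85. The cover is a 160 x 200 x 6 mm black frame with an amber window, 0.3 kg. The stiff hinge holds it above about 1.1 rad; below that it falls shut by itself, too hard, unless held.
- cover_hinge (a point): Middle of the hinge line, on the top of the chamber's far (+x) wall, 80 mm in chamber x from its centre and 70.5 mm up; it does not move. The hinge axis is the chamber's y axis. Site axes turn with the cover.
- cover_handle (a point): Middle of the cover's handle: round steel bar, 10 mm thick, 100 mm long, parallel to the hinge line, on an arm at each end; clear gap bar to cover edge 37 mm. At cover angle q it lies (-202 cos q + 3 sin q, 0, 202 sin q + 3 cos q) mm from cover_hinge in chamber axes. Gripped across, it can turn between the fingers. Site axes turn with the cover.
- panel: Fixed grey push-button panel, 90 (x) x 150 (y) x 40 (z) mm, with two dark grey round buttons in black collars on top; left or right of the chamber, on the side where the pad is not. Origin: centre of its underside, z up.
- start (a joint): Travel of the large start button: 0 released, 0.006 m fully down. The spring takes about 1.5 N to begin and 5 N fully down.
- start_top (a point): Top centre of the large start button, 40 mm across, 34 mm in +y of the panel's centre, 62 mm above the table when released; it is pressed straight down.
- small (a joint): Travel of the small button: 0 released, 0.005 m fully down. It must not be pressed.
- small_top (a point): Top centre of the small button, 16 mm across, 42 mm in -y of the panel's centre, 76 mm from the start button.
- bottle: White bottle, 56 mm across and 140 mm tall, loose bystander. Origin: centre of its underside.
- tape: Roll of tape lying flat, 90 mm across and 25 mm high, loose bystander. Origin: centre of its underside.
- driver: Screwdriver lying on the table, 170 mm long, loose bystander. Origin: near its middle, at its underside.
Things that resemble listed ones, but are neither listed nor needed, are in the scene too. Of the things that look like the housing, the middle-sized one is meant.

How it is judged (in metres and radians):
On the way, in this order (a step that is already met when the one before it is completed fails the run):
1. the housing lies flat between the rails of the chamber, let go (x of housing in the frame of bed between -0.03 and 0.03 m and y of housing in the frame of bed between -0.015 and 0.015 m and z of housing in the frame of bed below 0.004 m and angle between the x axis of housing and the x axis of chamber, either way round below 0.3 rad and angle between housing's own z axis and vertical below 0.1 rad and linear speed of housing below 0.02 m/s and contact force between the fingers and housing below 0.1 N), for 0.2 s.
2. the cover is fully shut (value of joint cover below 0.03 rad), for 0.2 s.
3. the large start button is pressed fully down (value of joint start above 0.005 m and value of joint cover below 0.03 rad), for 0.05 s.
At the end, for the whole second after the job is handed in: The housing lies still and label up on the bed between the rails (within 30 mm along and 15 mm across of the bed's centre, within 0.3 rad of the chamber's length, less than 4 mm above the floor), the cover is shut (under 0.03 rad) and the start button has come back up (under 1 mm) (all of step 1 and value of joint cover below 0.03 rad and value of joint start below 0.001 m); the robot touches nothing.
It fails at once if the cover swings shut faster than 1.8 rad/s (dropped or slammed) (velocity of joint cover below -1.8 rad/s).
It fails at once if the start button is pressed with the cover not shut (value of joint start above 0.003 m and value of joint cover above 0.05 rad).
It fails at once if the small button is pressed (value of joint small above 0.0025 m).
It fails at once if the bottle, tape roll or screwdriver is moved more than 30 mm (distance of any of bottle, tape, driver from where it was at the start of the episode above 0.03 m).
It also fails if it takes over 72 s, if anything falls off the work surface, if the arm or the gripper's body presses on something with over 40 N, if the wrist force passes 120 N, or if a joint passes its speed limit or range.

## Robot

A 6-joint arm with a two-finger parallel gripper is mounted at the origin on the work surface. World frame = base frame: x ahead of the robot, y to its left, z up, the work surface at z = 0. Lengths are in mm, angles in rad, forces in N, time in s.
With the tool pointing down it reaches from about 300 to 850 mm from the base axis. Payload 5.4 kg.
Tool frame: the origin (TCP) lies midway between the tips of the shut fingers; the grasp point (between the pads) lies 19 mm behind it; z points along the fingers, y is the line along which they close (so a half turn about z gives the same grasp; the last joint's range is limited). The gripper opens to 85 mm and grips with 20 to 120 N. Pads are 22 mm wide; open, the fingers measure 114 mm over their backs; the gripper's body (76 mm by 85 mm) begins 54 mm behind the grasp point. The pads swing forward as they close: fully open they stand 13 mm farther back than shut.
Start: joints at [-1.328, 0.158, 1.597, -0, 1.386, -0.21], TCP at [251.529, -517.049, 231.299] pointing down, gripper open.
Joint ranges: [-2.91, 2.91], [-0.94, 2.29], [0.18, 2.7], [-1.29, 4.43], [0.17, 2.64], [-3, 3]. Speed limits (rad/s): [2.57, 2.57, 3.14, 3.14, 3.14, 3.14].

## Interface

Orientations are given as a unit quaternion [w, x, y, z].
In Python, from rig import arm gives the robot as it stands.
- The arm moves only by the tool jog_arm, never from a script. Its argument "commands" is a list of rows, each a list of 7 numbers: the opening, from 0 (shut) to 1 (fully open), then the shift along the tool's x, y, z in m, then the turn, a rotation vector about the tool's x, y, z in degrees. In form: [[jaw, dx, dy, dz, rx, ry, rz], ...]. A call has 1 to 12 rows; each row is the pose to reach, as a shift and turn from the pose commanded when the call began, along the tool's axes at that moment; what a row does not reach only later rows make up. A row lasts 1/8 s, in which the tool goes at most 62.5 mm and 10.7 degrees, less where a joint would pass 70% of its speed; a pose out of reach is approached as far as the arm can. A call with a gripper value outside its range is refused whole. The fingers move at their own pace and stop on an object; "force" is the grip in N (left out, the last holds). Time passes only in rows, so rows that repeat a pose let the fingers close. It gives the time, the measured TCP pose, the force, the opening and the grip force at its end, in the units of the state.
- arm.get_state(): the state, without advancing time (a new reading comes with each control period).
- arm.get_image(name): name is "side" or "top" or "wrist"; returns (picture, depth): 400x640x3 uint8, red, green, blue; 400x640 float32, mm along the optical axis (not along the pixel's ray), 0 where there is no reading.
- arm.camera_model(name): a dict with "fx", "fy", "cx", "cy" (pixels), "pose" (4x4, takes a point from camera to world coordinates). Camera axes: x right, y up, looking along -z (the intrinsics and any distortion apply to the point x, -y, -z); pixel columns grow to the right and rows downward; lengths in mm; the calibration is good to about 2 mm. The wrist camera is an equidistant fisheye: a pixel r from the principal point sees the ray r / f radians off the axis. A picture is of the moment at which its call begins: read the wrist's pose just before it. camera_model takes no time and is no camera call; for the wrist camera it gives the pose at the moment of the call.
- arm.finish_job(): hands the job in; it is judged then, once.
The state is a dict: "t": time; "joints": joint angles; "joint_velocities": joint speeds; "tau": joint torques, N m; "tcp_pos": TCP position; "eef_rot": TCP orientation; "wrist_force": force on the tool from outside, world axes, zero at the start; "wrist_torque": the same for the moment, N m; "width": finger opening in mm; "finger_force": force on a finger pad.
Only numpy, scipy, OpenCV 4.12 (cv2) and the standard library are available. Lean on these libraries where they do the work, as an engineer would, in place of code of your own. Each camera call takes 0.05 s, during which the arm holds its last target. There are 200 camera calls.

## Working session

There is one attempt and no reset: what is moved stays moved. The work goes in short steps, Python scripts to look and compute and a tool call to move; the robot and the scene stay as the last step left them, time stands still between calls to the robot, and variables do not carry over. Pictures are saved under pics/ and viewed, at most 10 in all, crops included, and the job is handed in when it is done.

Besides the shell and the picture viewer there is one more tool, called after ">>>" as a command line: name --pt "numbers of a row" for each row, then --argument value for the rest. jog_arm: Moves the arm, as the interface text tells. Its arguments: {"type":"object","properties":{"commands":{"type":"array","items":{"type":"array","items":{"type":"number"}}},"force":{"type":"number"}},"required":["commands"]}

```bash
mkdir -p pics; ls
cat > h.py <<'E'
import numpy as np, cv2
from rig import arm
def snap(n,f=None):
    m=arm.camera_model(n); im,d=arm.get_image(n)
    if f: cv2.imwrite('pics/'+f,im[:,:,::-1])
    return im,d,m
def ray(m,u,v):
    P=np.array(m['pose']); x=(u-m['cx'])/m['fx']; y=(v-m['cy'])/m['fy']
    return P[:3,3],P[:3,:3]@np.array([x,-y,-1.0])
def onz(m,u,v,z):
    o,d=ray(m,u,v); return o+d*(z-o[2])/d[2]
def pt(m,d,u,v):
    o,r=ray(m,u,v); return o+r*float(d[int(v),int(u)])
def cloud(m,d):
    v,u=np.mgrid[0:d.shape[0],0:d.shape[1]]; P=np.array(m['pose'])
    c=np.stack([(u-m['cx'])/m['fx']*d,-(v-m['cy'])/m['fy']*d,-d],-1)
    return c@P[:3,:3].T+P[:3,3]
E
python3 - <<'E'
from h import *
for n in('top','side'):
    im,d,m=snap(n,n+'1.png'); print(n,{k:(np.round(v,3).tolist() if k=='pose' else v) for k,v in m.items()},(d>0).mean())
    np.savez('/tmp/'+n+'.npz',im=im,d=d)
s=arm.get_state();print(s)
E
```

```text
pics
top {'fx': 404.7604577318878, 'fy': 404.7604577318878, 'cx': 316.0636257684553, 'cy': 206.63530717374488, 'pose': [[-0.049, 0.978, -0.203, 365.27], [-0.999, -0.048, 0.006, 39.416], [-0.004, 0.203, 0.979, 1025.252], [0.0, 0.0, 0.0, 1.0]]} 0.995984375
side {'fx': 457.90214642164943, 'fy': 457.90214642164943, 'cx': 317.92666508880467, 'cy': 195.4015233583132, 'pose': [[-0.987, 0.101, -0.125, 406.665], [-0.16, -0.646, 0.747, 1013.149], [-0.005, 0.757, 0.653, 912.841], [0.0, 0.0, 0.0, 1.0]]} 0.99603125
{'t': 0.1, 'joints': array([-1.32810002e+00,  1.59016886e-01,  1.59813161e+00, -1.32154331e-05,
        1.38618849e+00, -2.10105336e-01]), 'joint_velocities': array([ 0.00134009, -0.00304812, -0.00304589,  0.00014367,  0.00150776,
       -0.00105333]), 'tau': array([-9.32182638e-05, -3.96988821e+01, -3.32339144e+01, -2.10548837e-04,
        4.21374338e-03, -2.13845027e-05]), 'tcp_pos': array([ 251.39413238, -516.52056251,  230.38534238]), 'eef_rot': array([-8.71943818e-04,  9.74479975e-01,  2.24472755e-01, -2.07052460e-05]), 'wrist_force': array([ 0.21504494, -0.08803208, -0.70045312]), 'wrist_torque': array([0.01346856, 0.02115169, 0.00543231]), 'finger_force': 0.0, 'width': 85.71784863469833}
```

View pics/top1.png

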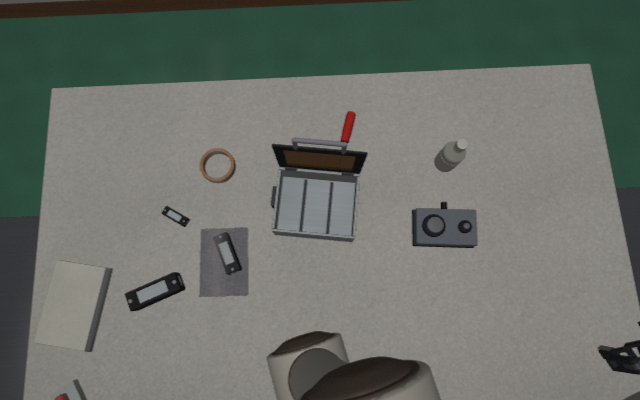

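View pics/side1.png

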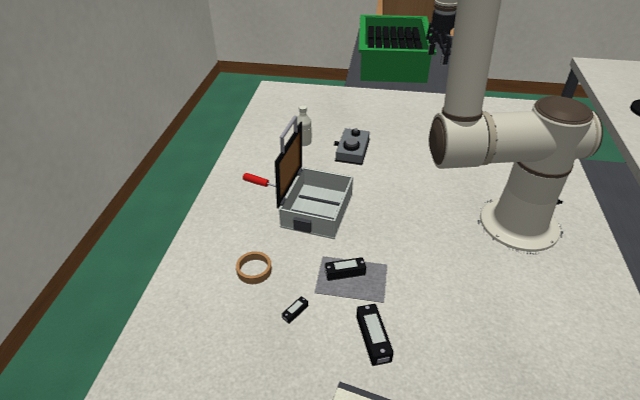

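Candidates for the housing in the top view are (176,216) small, (155,291) large and (228,253) middle-sized. The one at (228,253) lies on the pad and fits the description. The chamber is at (316,205) with its hinge away from the robot, and the panel is at (445,227) with the start button at (433,225). I'll measure these and confirm the housing in a crop.

```bash
cat > m.py <<'E'
from h import *
Z=np.load('/tmp/top.npz'); im,d=Z['im'],Z['d']; m=arm.camera_model('top'); C=cloud(m,d)
hsv=cv2.cvtColor(im,cv2.COLOR_RGB2HSV); val=hsv[...,2]
cv2.imwrite('pics/crop1.png',cv2.resize(im[190:320,110:270,::-1],None,fx=4.5,fy=4.5,interpolation=cv2.INTER_CUBIC))
def rect(p): 
    (c,s,a)=cv2.minAreaRect(np.asarray(p,np.float32)); return np.round(c,1),np.round(s,1),round(a,1)
# boxes by height
def reg(x0,y0,x1,y1,zlo,zhi):
    k=np.zeros(d.shape,bool);k[y0:y1,x0:x1]=1
    return k&(C[...,2]>zlo)&(C[...,2]<zhi)
for nm,b in dict(mid=(205,228,250,280),small=(158,200,195,230),big=(120,265,190,315)).items():
    k=reg(*b,-50,100); q=k&(C[...,2]>(C[...,2][k].max()-8)); q=q&(val<200)
    z=np.median(C[...,2][q]); vu=np.argwhere(q); P=C[q]
    print(nm,len(P),'ztop',round(float(z),1),rect(P[:,:2]))
q=reg(260,165,375,250,60,80); P=C[q]; print('rim',len(P),np.median(P[:,2]),rect(P[:,:2]))
for z0,z1 in((-4,20),):
    q=reg(282,182,354,235,z0,z1);P=C[q];print('floor',len(P),np.percentile(P[:,2],[5,25,50,75,95]),rect(P[:,:2]))
q=reg(405,200,485,255,30,46);P=C[q];print('panel',len(P),np.median(P[:,2]),rect(P[:,:2]))
q=reg(415,205,450,240,54,75);P=C[q];print('start',len(P),np.median(P[:,2]),rect(P[:,:2]))
q=reg(455,205,480,240,48,75);P=C[q];print('small',len(P),np.median(P[:,2]),rect(P[:,:2]))
q=reg(265,130,375,180,100,300);P=C[q];print('cover',len(P),P.min(0),P.max(0))
q=q&(C[...,2]>250);P=C[q];print('handle',len(P),P.min(0),P.max(0),P.mean(0))
q=reg(430,130,475,180,20,200);P=C[q];print('bottle',P.min(0),P.max(0))
print('table z',np.median(C[...,2][120:140,100:180]))
q=reg(285,100,370,150,4,40)&(hsv[...,1]>150)&((hsv[...,0]<8)|(hsv[...,0]>172));P=C[q];print('driver',P.min(0),P.max(0))
E
python3 m.py
```

```text
mid 577 ztop 34.1 (array([467. , 257.6]), array([99.6, 36.1]), 20.3)
small 226 ztop 21.1 (array([568.6, 391.5]), array([66.5, 23.9]), 57.5)
big 922 ztop 40.7 (array([382.8, 432.2]), array([ 46.2, 127.6]), 21.0)
rim 898 68.66136742028431 (array([575.5,  32.3]), array([200.3, 161.3]), 81.8)
floor 3623 [ 2.02575328  3.86383542  5.25732192  6.83016196 10.96645669] (array([573.5,  28.9]), array([185.1, 139. ]), 87.7)
panel 1671 38.79792394050776 (array([ 504.9, -285.5]), array([150.2,  90.5]), 85.4)
start 222 60.59053103882934 (array([ 504.4, -252.6]), array([42.9, 43.4]), 65.4)
small 127 51.96455696612384 (array([ 500.9, -326.6]), array([29.3, 29.7]), 81.8)
cover 2025 [635.01356851 -77.68509168 100.13190269] [667.93457849 119.62366463 279.45291247]
handle 312 [638.8251975  -32.43347581 250.35229533] [659.97589892  75.68867402 279.45291247] [649.21447321  21.29992271 273.63376841]
bottle [ 651.85669095 -338.16982212   20.68603831] [ 706.19788495 -281.65248624  142.30491666]
table z -0.9729319739384437
driver [743.96024027 -79.68811137   8.90588164] [824.83489556 -41.26089766  28.53675376]
```

View pics/crop1.png

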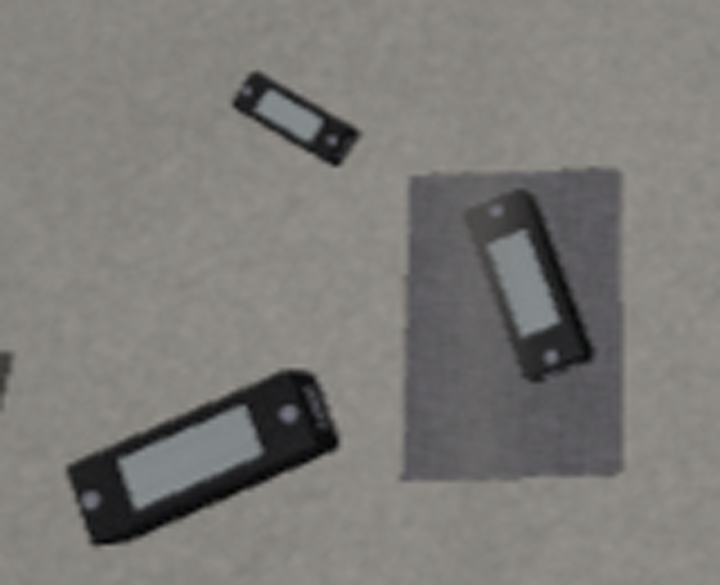

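The crop shows the middle block on the pad, label up, and it measures 99.6 x 36.1 mm with its top at 34 mm, so it is the one meant. The small block is 66 mm long and the large one 128 mm. Next I'll refine the chamber's yaw.

```bash
cat > m2.py <<'E'
from m import *
print('----')
def line(P,name,ref=1):
    vx,vy,x,y=cv2.fitLine(P[:,:2].astype(np.float32),cv2.DIST_HUBER,0,.01,.01).ravel()
    if (vx,vy)[ref]<0: vx,vy=-vx,-vy
    print(name,len(P),np.round([x,y],1),'dir deg',round(float(np.degrees(np.arctan2(vy,vx))),2))
R=C[reg(260,165,375,250,60,80)]
f=R[:,0]<np.percentile(R[:,0],25)
for n,k in dict(front=(R[:,0]<503),left=(R[:,1]>120)&(R[:,0]>510)&(R[:,0]<640),right=(R[:,1]<-55)&(R[:,0]>510)&(R[:,0]<640)).items():
    line(R[k],n,1 if n=='front' else 0); print(R[k].min(0),R[k].max(0))
H=C[reg(265,130,375,180,267,300)];line(H,'handle');print(H.min(0),H.max(0))
K=C[reg(265,130,375,180,150,190)];line(K,'cover@170')
F=reg(284,184,352,232,-5,20)&(val<np.percentile(val[190:230,290:345],12))
ro=C[reg(284,184,352,232,-5,20)&(val<110)];print(len(ro))
g=cv2.cvtColor(im,cv2.COLOR_RGB2GRAY)
for r in (190,200,210,220,230): print(r,g[r,272:362].tolist())
E
python3 m2.py | sed -n '/----/,$p'
```

```text
----
front 176 [493.9  11.5] dir deg 83.34
[482.90944201 -56.486724    60.21257032] [502.86936865  91.76252858  74.00197428]
left 158 [572.1 129.7] dir deg -7.1
[510.5664159  120.52052303  60.05829516] [639.67678827 141.22228237  72.67810266]
right 157 [577.1 -65.1] dir deg -7.04
[511.42401981 -75.91408836  60.35926206] [639.9945504  -55.16388995  74.45722154]
handle 284 [649.2  21.8] dir deg 81.87
[638.8251975  -31.96318949 269.28257301] [659.97589892  75.68867402 279.45291247]
cover@170 471 [652.   21.8] dir deg 81.81
313
190 [92, 55, 55, 52, 99, 133, 106, 54, 59, 97, 130, 131, 132, 131, 130, 130, 131, 132, 131, 130, 131, 131, 131, 132, 132, 132, 132, 134, 133, 133, 125, 95, 56, 57, 100, 136, 136, 137, 138, 137, 138, 138, 138, 138, 138, 137, 138, 138, 138, 137, 138, 138, 138, 137, 136, 138, 138, 117, 68, 56, 90, 127, 139, 137, 138, 136, 137, 137, 137, 137, 138, 137, 137, 137, 136, 136, 135, 134, 135, 134, 134, 134, 111, 60, 101, 131, 118, 115, 132, 134]
200 [57, 55, 61, 106, 134, 107, 58, 58, 99, 128, 128, 128, 129, 129, 129, 129, 128, 129, 130, 131, 130, 130, 131, 132, 131, 132, 1
[... 946 characters left out ...]
3, 133, 133, 132, 133, 132, 132, 132, 132, 132, 132, 133, 134, 134, 133, 133, 119, 82, 57, 67, 106, 133, 131, 133, 131, 133, 133, 134, 133, 134, 133, 133, 133, 133, 133, 133, 134, 132, 132, 133, 133, 125, 97, 73, 112, 132, 133, 137, 136, 135, 135, 135]
230 [136, 130, 133, 134, 134, 133, 133, 132, 133, 133, 134, 133, 130, 135, 137, 129, 123, 119, 113, 111, 119, 121, 109, 124, 138, 137, 123, 86, 58, 65, 110, 138, 138, 138, 138, 139, 137, 137, 135, 137, 136, 135, 135, 136, 136, 136, 136, 136, 136, 135, 134, 135, 135, 120, 84, 55, 66, 107, 135, 135, 135, 135, 134, 135, 135, 135, 135, 136, 135, 136, 135, 136, 135, 134, 135, 134, 135, 135, 129, 100, 61, 101, 132, 118, 119, 135, 135, 134, 136, 138]
```

```bash
cat >> h.py <<'E'
from scipy.spatial.transform import Rotation as Ro
def down(yaw):
    a=np.radians(yaw); return Ro.from_matrix(np.array([[np.cos(a),np.sin(a),0],[np.sin(a),-np.cos(a),0],[0,0,-1]]))
def to(xyz,yaw,s=None):
    s=s or arm.get_state(); w=s['eef_rot']; R=Ro.from_quat([w[1],w[2],w[3],w[0]])
    print('d',np.round(R.inv().apply(np.array(xyz)-s['tcp_pos'])/1000,4),'rot',np.round((R.inv()*down(yaw)).as_rotvec(degrees=True),1))
Y=-7.9; c=np.array([575.3,32.3])
def ch(x,y,z): a=np.radians(Y); return np.array([c[0]+x*np.cos(a)-y*np.sin(a),c[1]+x*np.sin(a)+y*np.cos(a),z])
E
python3 - <<'E'
from h import *
s=arm.get_state();P=np.array(arm.camera_model('wrist')['pose']);w=s['eef_rot'];R=Ro.from_quat([w[1],w[2],w[3],w[0]])
print('wristcam in tool',R.inv().apply(P[:3,3]-s['tcp_pos']))
to([467,257.6,110],20.3)
E
```

```text
wristcam in tool [  81.17376031   -0.37654536 -142.956294  ]
d [ 0.5325 -0.6016  0.1216] rot [-0.1 -0.   5.6]
```

The wrist camera sits at tool +x, 81 mm out and 143 mm up. I'll grasp and place with tool x pointing away from the cover (yaw 200, then 172).

>>> jog_arm --pt "1 0.532 -0.602 0.08 0 0 -60" --pt "1 0.532 -0.602 0.08 0 0 -60" --pt "1 0.532 -0.602 0.08 0 0 -60" --pt "1 0.532 -0.602 0.08 0 0 -60" --pt "1 0.532 -0.602 0.08 0 0 -60" --pt "1 0.532 -0.602 0.08 0 0 -120" --pt "1 0.532 -0.602 0.08 0 0 -120" --pt "1 0.532 -0.602 0.08 0 0 -120" --pt "1 0.532 -0.602 0.08 0 0 -120" --pt "1 0.532 -0.602 0.08 0 0 -120" --pt "1 0.532 -0.602 0.08 0 0 -120" --pt "1 0.532 -0.602 0.08 0 0 -120"

```text
t: 1.6
tcp_pos: [451.3, 204.2, 156.6]
eef_rot: [0.0, 0.291, 0.957, -0.0]
wrist_force: [0.9, -0.7, 0.4]
width: 85.8
finger_force: 0.0
```

```bash
python3 -c "
from h import *
print(arm.get_state()['tcp_pos']);to([467,257.6,110],200.3)"
```

```text
[451.31046248 204.23006033 156.59352186]
d [0.0168 0.0531 0.0466] rot [ -0.    0.  -54.2]
```

>>> jog_arm --pt "1 0.017 0.053 0.046 0 0 -54.2" --pt "1 0.017 0.053 0.046 0 0 -54.2" --pt "1 0.017 0.053 0.046 0 0 -54.2" --pt "1 0.017 0.053 0.046 0 0 -54.2" --pt "1 0.017 0.053 0.046 0 0 -54.2" --pt "0.75 0.017 0.053 0.046 0 0 -54.2" --pt "0.75 0.017 0.053 0.046 0 0 -54.2"

```text
t: 2.48
tcp_pos: [466.7, 255.4, 110.8]
eef_rot: [-0.0, -0.173, 0.985, 0.0]
wrist_force: [-0.2, 0.3, 0.4]
width: 64.0
finger_force: 0.0
```

```bash
python3 -c "
from h import *
to([467,257.6,5.5],200.3)
im,d,m=snap('wrist','w1.png')"
```

```text
d [-0.0011  0.002   0.1053] rot [ 0.  -0.  -0.3]
```

View pics/w1.png

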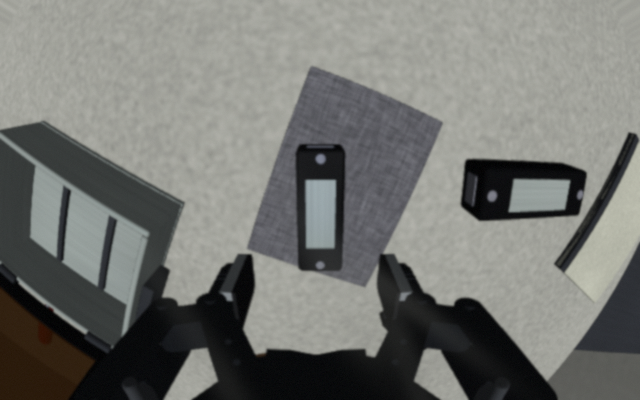

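The wrist view shows the housing (320,208) upright and centred between the fingers at about (250,270) and (385,270). I'll descend.

>>> jog_arm --pt "0.75 -0.001 0.002 0.05 0 0 0" --pt "0.75 -0.001 0.002 0.085 0 0 0" --pt "0.75 -0.001 0.002 0.105 0 0 0" --pt "0.75 -0.001 0.002 0.105 0 0 0" --pt "0.75 -0.001 0.002 0.105 0 0 0" --pt "0 -0.001 0.002 0.105 0 0 0" --pt "0 -0.001 0.002 0.105 0 0 0" --pt "0 -0.001 0.002 0.105 0 0 0" --pt "0 -0.001 0.002 0.105 0 0 0" --pt "0 -0.001 0.002 0.105 0 0 0" --force 40

```text
t: 3.78
tcp_pos: [468.2, 258.1, 7.3]
eef_rot: [0.001, -0.175, 0.985, 0.0]
wrist_force: [-0.7, -0.4, 6.2]
width: 34.8
finger_force: 42.4
```

```bash
python3 -c "
from h import *
to([467,257.6,160],200.3);print(ch(-8,0,160));to(ch(-8,0,160),180+Y)"
```

```text
d [ 1.000e-03 -1.000e-04 -1.527e-01] rot [-0.   0.1 -0.2]
[567.37592429  33.39955637 160.        ]
d [-0.0161 -0.2451 -0.1526] rot [ 0.   0.1 28. ]
```

>>> jog_arm --pt "0 0 0 -0.04 0 0 0" --pt "0 0 0 -0.09 0 0 0" --pt "0 0 0 -0.14 0 0 0" --pt "0 -0.016 -0.05 -0.153 0 0 8" --pt "0 -0.016 -0.09 -0.153 0 0 16" --pt "0 -0.016 -0.13 -0.153 0 0 24" --pt "0 -0.016 -0.17 -0.153 0 0 28" --pt "0 -0.016 -0.21 -0.153 0 0 28" --pt "0 -0.016 -0.245 -0.153 0 0 28" --pt "0 -0.016 -0.245 -0.153 0 0 28" --pt "0 -0.016 -0.245 -0.153 0 0 28"

```text
t: 5.15
tcp_pos: [566.0, 33.6, 158.5]
eef_rot: [-0.001, 0.069, 0.998, 0.0]
wrist_force: [-0.8, 0.1, -0.6]
width: 35.3
finger_force: 41.4
```

Run:
```python
from h import *
to(ch(-8,0,11),180+Y)
im,d,m=snap('top','top2.png');a=im[120:270,240:440,::-1]
im,d,m=snap('wrist');b=im[::1,::1,::-1]
a=cv2.resize(a,(533,400)); b=cv2.resize(b,None,fx=.41,fy=.41)
o=np.zeros((400,800,3),np.uint8);o[:,:533]=a;o[:b.shape[0],533:533+b.shape[1]]=b;cv2.imwrite('pics/c2.png',o)
```

```text
d [-1.600e-03 -1.000e-04  1.475e-01] rot [ 0.  -0.1  0. ]
```

View pics/c2.png

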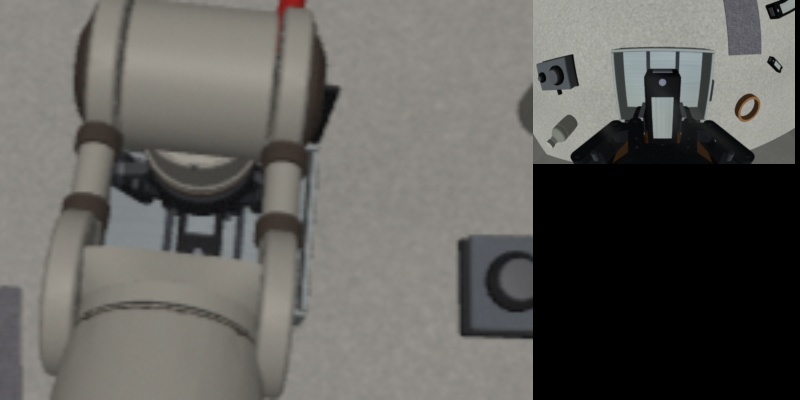

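The housing (wrist inset ~(662,110)) hangs centred over the channel. Before lowering I'll check the wrist's clearance to the cover with the side depth.

Run:
```python
from h import *
im,d,m=snap('side','side2.png');C=cloud(m,d)
D0=np.load('/tmp/side.npz')['d']; new=(np.abs(d-D0)>15)&(d>0)&(d<D0)
for z in range(160,480,30):
    k=new&(C[...,2]>z)&(C[...,2]<z+30)&(C[...,0]>480)&(C[...,0]<900)&(C[...,1]>-150)&(C[...,1]<200)
    if k.sum()>3: print(z,k.sum(),'xmax',np.percentile(C[k][:,0],99).round(),'y',C[k][:,1].min().round(),C[k][:,1].max().round())
```

```text
160 478 xmax 614.0 y 12.0 69.0
190 97 xmax 583.0 y -14.0 90.0
220 166 xmax 585.0 y -26.0 101.0
250 220 xmax 587.0 y 24.0 104.0
280 248 xmax 599.0 y 33.0 76.0
310 360 xmax 599.0 y 22.0 75.0
340 306 xmax 601.0 y 34.0 75.0
370 346 xmax 598.0 y 32.0 75.0
400 266 xmax 598.0 y 15.0 95.0
430 367 xmax 614.0 y -10.0 105.0
460 881 xmax 614.0 y -15.0 108.0
```

View pics/side2.png

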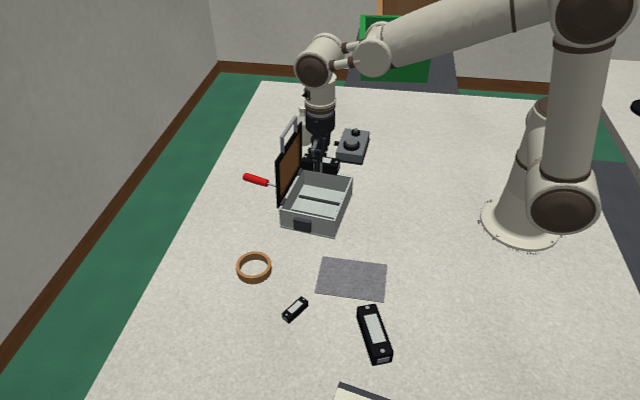

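The side view shows the wrist at x ≤ 614 and the cover and handle from x = 635, so it is clear. I'll lower now.

>>> jog_arm --pt "0 0 0 0.04 0 0 0" --pt "0 0 0 0.08 0 0 0" --pt "0 0 0 0.11 0 0 0" --pt "0 0 0 0.13 0 0 0" --pt "0 0 0 0.14 0 0 0" --pt "0 0 0 0.147 0 0 0" --pt "0 0 0 0.147 0 0 0" --pt "0 0 0 0.147 0 0 0"

```text
t: 6.3
tcp_pos: [567.3, 33.1, 12.9]
eef_rot: [0.001, 0.068, 0.998, -0.0]
wrist_force: [-0.7, 0.1, -0.5]
width: 35.5
finger_force: 41.5
```

>>> jog_arm --pt "0 0 0 0.001 0 0 0" --pt "0 0 0 0.002 0 0 0" --pt "0 0 0 0.003 0 0 0" --pt "0 0 0 0.003 0 0 0"

```text
t: 6.8
tcp_pos: [566.8, 33.1, 10.3]
eef_rot: [0.0, 0.068, 0.998, -0.0]
wrist_force: [-4.5, -1.0, 8.8]
width: 35.3
finger_force: 42.8
```

Contact reached (8.8 N at the expected height). I'll release partly, then lift.

>>> jog_arm --pt "0.62 0 0 -0.001 0 0 0" --pt "0.62 0 0 -0.001 0 0 0" --pt "0.62 0 0 -0.002 0 0 0" --pt "0.62 0 0 -0.005 0 0 0" --pt "0.62 0 0 -0.02 0 0 0" --pt "0.62 0 0 -0.05 0 0 0" --pt "0.62 0 0 -0.1 0 0 0" --pt "0.62 0 0 -0.14 0 0 0" --pt "0.62 0 0 -0.14 0 0 0"

```text
t: 7.92
tcp_pos: [569.7, 32.8, 154.6]
eef_rot: [0.005, 0.068, 0.998, -0.0]
wrist_force: [0.1, -0.8, -0.0]
width: 52.8
finger_force: 0.0
```

Run:
```python
from h import *
im,d,m=snap('wrist','w3.png')
print(arm.get_state()['tcp_pos'],ch(80,0,0),ch(-60,0,0)); 
to(ch(-100,0,320),82.1)
```

```text
[568.01340939  32.97663346 151.84764875] [654.54075706  21.30443632   0.        ] [515.86943221  40.54667276   0.        ]
d [ 0.0918  0.0004 -0.1686] rot [ 0.2  0.2 90. ]
```

View pics/w3.png

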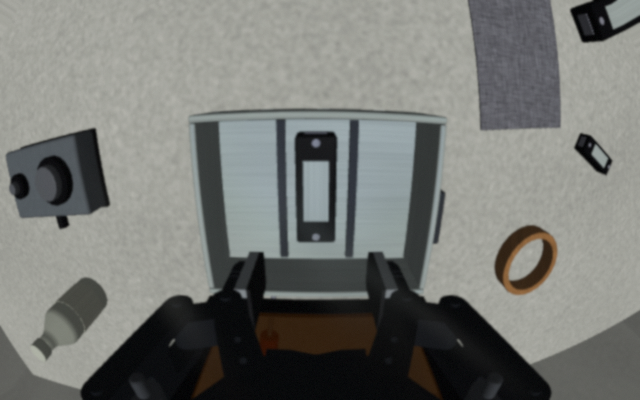

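The housing (316,187) sits label up, centred and parallel between the rails (x≈283 and 352). I'll back off, rise and turn towards the handle.

>>> jog_arm --pt "1 0.03 0 -0.05 0 0 0" --pt "1 0.06 0 -0.1 0 0 10" --pt "1 0.09 0 -0.14 0 0 20" --pt "1 0.09 0 -0.18 0 0 30" --pt "1 0.09 0 -0.18 0 0 40" --pt "1 0.09 0 -0.18 0 0 50" --pt "1 0.09 0 -0.18 0 0 60" --pt "1 0.09 0 -0.18 0 0 70" --pt "1 0.09 0 -0.18 0 0 80" --pt "1 0.09 0 -0.18 0 0 90" --pt "1 0.09 0 -0.18 0 0 90" --pt "1 0.09 0 -0.18 0 0 90"

```text
t: 9.48
tcp_pos: [477.1, 45.5, 328.4]
eef_rot: [-0.0, 0.753, 0.658, -0.0]
wrist_force: [-0.1, 0.9, 0.4]
width: 85.3
finger_force: 0.0
```

Run:
```python
from h import *
Z=np.load('/tmp/top.npz');im0=Z['im']
im,d,m=snap('side');C=cloud(m,d)
k=np.zeros(d.shape,bool);k[110:160,275:305]=1
k&=(C[...,2]>262)&(C[...,2]<300);P=C[k];print(len(P),P.min(0),P.max(0),np.median(P,0))
im,d,m=snap('top');C=cloud(m,d)
k=np.zeros(d.shape,bool);k[182:235,284:352]=1
k&=(C[...,2]>28)&(C[...,2]<48);P=C[k]; print('housing',len(P),np.median(P[:,2]) if len(P) else 0,cv2.minAreaRect(P[:,:2].astype(np.float32)) if len(P)>10 else 0)
print(ch(-9,0,0)); H=[649.2,21.8]
print(arm.get_state()['tcp_pos']);to([649.2,21.8,330],82.1)
```

```text
116 [636.7951488  -33.04176292 262.95567552] [659.5656943   79.786837   278.66808339] [649.53189185  33.32790791 275.39517068]
housing 11 38.84461586081818 ((504.2149963378906, 99.9226303100586), (29.39478302001953, 0.500119686126709), 82.71794891357422)
[566.38541483  33.53700091   0.        ]
[477.23733829  45.49003025 328.69181238]
d [-0.0003  0.1736 -0.0014] rot [-0.  -0.   0.1]
```

Both views agree on the handle at (649,22) with its top at about 277. I'll move above it, then descend.

>>> jog_arm --pt "1 0 0.05 0 0 0 0" --pt "1 0 0.1 0 0 0 0" --pt "1 0 0.15 0 0 0 0" --pt "1 0 0.1735 0 0 0 0" --pt "1 0 0.1735 0 0 0 0" --pt "1 0 0.1735 0.02 0 0 0" --pt "1 0 0.1735 0.045 0 0 0" --pt "1 0 0.1735 0.065 0 0 0" --pt "1 0 0.1735 0.075 0 0 0" --pt "1 0 0.1735 0.075 0 0 0" --pt "1 0 0.1735 0.075 0 0 0"

```text
t: 10.95
tcp_pos: [649.7, 21.7, 255.2]
eef_rot: [0.001, 0.754, 0.657, 0.001]
wrist_force: [0.7, -0.0, -0.3]
width: 85.7
finger_force: 0.0
```

Run:
```python
from h import *
im,d,m=snap('side');cv2.imwrite('pics/s4.png',cv2.resize(im[40:220,230:390,::-1],None,fx=3.3,fy=3.3))
to([649.2,21.8,253.5],82.1)
```

```text
d [ 0.0001 -0.0006  0.0018] rot [0.1 0.  0. ]
```

View pics/s4.png

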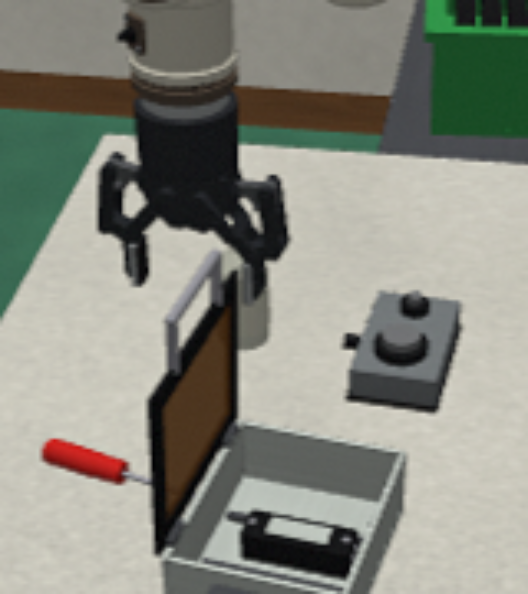

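The fingers straddle the bar (crop ~(195,300)) and the housing is in the channel. I'll close.

>>> jog_arm --pt "0 0 0 0.001 0 0 0" --pt "0 0 0 0.001 0 0 0" --pt "0 0 0 0.001 0 0 0" --pt "0 0 0 0.001 0 0 0" --pt "0 0 0 0.001 0 0 0" --pt "0 0 0 0.001 0 0 0" --pt "0 0 0 0.001 0 0 0" --pt "0 0 0 0.001 0 0 0" --force 30

```text
t: 12.0
tcp_pos: [649.3, 21.8, 253.1]
eef_rot: [0.0, 0.754, 0.657, 0.0]
wrist_force: [0.0, -0.0, 0.8]
width: 8.8
finger_force: 29.2
```

Run:
```python
from h import *
s=arm.get_state(); p=s['tcp_pos']; print(p)
# measured in chamber frame -> cover angle
a=np.radians(Y); hx=(np.array([p[0],p[1]])-ch(80,0,0)[:2])@[np.cos(a),np.sin(a)]
hz=p[2]+19-70.5; q0=np.arctan2(hz,-hx)-0.0149; print('hx,hz',hx,hz,'r',np.hypot(hx,hz),'q0',q0)
B=lambda q:np.array([-202*np.cos(q)+3*np.sin(q),202*np.sin(q)+3*np.cos(q)])
qs=np.arange(q0,-.001,-.04)
for q in qs: r=B(q)-B(q0); print(round(q,2),'dy',round(r[0]/1000,4),'dz',round(-r[1]/1000,4))
```

```text
[649.30023811  21.75326278 253.0933285 ]
hx,hz -5.252472365550437 201.5933284986578 r 201.66174292889227 q0 1.5298474275694312
1.53 dy 0.0 dz -0.0
1.49 dy -0.0081 dz 0.0004
1.45 dy -0.0161 dz 0.0011
1.41 dy -0.0241 dz 0.0021
1.37 dy -0.0321 dz 0.0034
1.33 dy -0.04 dz 0.0051
1.29 dy -0.0479 dz 0.007
1.25 dy -0.0556 dz 0.0093
1.21 dy -0.0633 dz 0.0119
1.17 dy -0.0708 dz 0.0148
1.13 dy -0.0782 dz 0.018
1.09 dy -0.0855 dz 0.0215
1.05 dy -0.0927 dz 0.0253
1.01 dy -0.0996 dz 0.0293
0.97 dy -0.1065 dz 0.0336
0.93 dy -0.1131 dz 0.0383
0.89 dy -0.1196 dz 0.0431
0.85 dy -0.1258 dz 0.0482
0.81 dy -0.1319 dz 0.0536
0.77 dy -0.1377 dz 0.0592
0.73 dy -0.1433 dz 0.065
0.69 dy -0.1486 dz 0.0711
0.65 dy -0.1537 dz 0.0773
0.61 dy -0.1586 dz 0.0838
0.57 dy -0.1632 dz 0.0904
0.53 dy -0.1675 dz 0.0973
0.49 dy -0.1716 dz 0.1043
0.45 dy -0.1753 dz 0.1114
0.41 dy -0.1788 dz 0.1187
0.37 dy -0.182 dz 0.1261
0.33 dy -0.1849 dz 0.1337
0.29 dy -0.1874 dz 0.1413
0.25 dy -0.1897 dz 0.1491
0.21 dy -0.1917 dz 0.1569
0.17 dy -0.1933 dz 0.1649
0.13 dy -0.1946 dz 0.1728
0.09 dy -0.1956 dz 0.1808
0.05 dy -0.1963 dz 0.1889
0.01 dy -0.1967 dz 0.197
```

Grip is on the bar: the measured radius of 201.7 mm matches 202. I'll lower along the arc at about 0.32 rad/s.

>>> jog_arm --pt "0 0 -0.0081 0.0004 0 0 0" --pt "0 0 -0.0161 0.0011 0 0 0" --pt "0 0 -0.0241 0.0021 0 0 0" --pt "0 0 -0.0321 0.0034 0 0 0" --pt "0 0 -0.04 0.0051 0 0 0" --pt "0 0 -0.0479 0.007 0 0 0" --pt "0 0 -0.0556 0.0093 0 0 0" --pt "0 0 -0.0633 0.0119 0 0 0" --pt "0 0 -0.0708 0.0148 0 0 0" --pt "0 0 -0.0782 0.018 0 0 0" --pt "0 0 -0.0855 0.0215 0 0 0"

```text
t: 13.38
tcp_pos: [563.9, 33.8, 231.1]
eef_rot: [-0.0, 0.754, 0.657, 0.0]
wrist_force: [1.8, 4.0, 2.0]
width: 9.1
finger_force: 30.5
```

```bash
cat > arc.py <<'E'
from h import *
import sys
q0=float(sys.argv[1]);n=int(sys.argv[2])
s=arm.get_state(); p=s['tcp_pos']; a=np.radians(Y); hx=(p[:2]-ch(80,0,0)[:2])@[np.cos(a),np.sin(a)]; hz=p[2]+19-70.5
print('meas q',np.arctan2(hz,-hx)-.0149,'r',np.hypot(hx,hz),s['wrist_force'])
B=lambda q:np.array([-202*np.cos(q)+3*np.sin(q),202*np.sin(q)+3*np.cos(q)])
for i in range(1,n+1): q=q0-.04*i; r=B(q)-B(q0); print(round(q,3),round(r[0]/1000,4),round(-r[1]/1000,4))
E
python3 arc.py 1.09 12
```

```text
meas q 1.0847377007237973 r 201.56353686863758 [1.79404844 3.95250532 2.01642198]
1.05 -0.0071 0.0038
1.01 -0.0141 0.0078
0.97 -0.021 0.0122
0.93 -0.0276 0.0168
0.89 -0.034 0.0216
0.85 -0.0403 0.0267
0.81 -0.0463 0.0321
0.77 -0.0522 0.0377
0.73 -0.0578 0.0435
0.69 -0.0631 0.0496
0.65 -0.0682 0.0559
0.61 -0.0731 0.0623
```

>>> jog_arm --pt "0 0 -0.0071 0.0038 0 0 0" --pt "0 0 -0.0141 0.0078 0 0 0" --pt "0 0 -0.021 0.0122 0 0 0" --pt "0 0 -0.0276 0.0168 0 0 0" --pt "0 0 -0.034 0.0216 0 0 0" --pt "0 0 -0.0403 0.0267 0 0 0" --pt "0 0 -0.0463 0.0321 0 0 0" --pt "0 0 -0.0522 0.0377 0 0 0" --pt "0 0 -0.0578 0.0435 0 0 0" --pt "0 0 -0.0631 0.0496 0 0 0" --pt "0 0 -0.0682 0.0559 0 0 0" --pt "0 0 -0.0731 0.0623 0 0 0" --force 50

```text
t: 14.88
tcp_pos: [491.7, 43.6, 168.6]
eef_rot: [-0.0, 0.754, 0.657, -0.0]
wrist_force: [1.2, 5.5, 1.9]
width: 8.3
finger_force: 50.0
```

```bash
python3 arc.py 0.61 15
```

```text
meas q 0.6040204384356389 r 201.83351494844834 [1.24386432 5.5497824  1.8626569 ]
0.57 -0.0046 0.0066
0.53 -0.0089 0.0135
0.49 -0.013 0.0205
0.45 -0.0167 0.0276
0.41 -0.0202 0.0349
0.37 -0.0234 0.0423
0.33 -0.0263 0.0499
0.29 -0.0289 0.0575
0.25 -0.0311 0.0653
0.21 -0.0331 0.0731
0.17 -0.0347 0.081
0.13 -0.0361 0.089
0.09 -0.0371 0.097
0.05 -0.0377 0.1051
0.01 -0.0381 0.1132
```

>>> jog_arm --pt "0 0 -0.0046 0.0066 0 0 0" --pt "0 0 -0.0089 0.0135 0 0 0" --pt "0 0 -0.013 0.0205 0 0 0" --pt "0 0 -0.0167 0.0276 0 0 0" --pt "0 0 -0.0202 0.0349 0 0 0" --pt "0 0 -0.0234 0.0423 0 0 0" --pt "0 0 -0.0263 0.0499 0 0 0" --pt "0 0 -0.0289 0.0575 0 0 0" --pt "0 0 -0.0311 0.0653 0 0 0" --pt "0 0 -0.0331 0.0731 0 0 0" --pt "0 0 -0.0347 0.081 0 0 0" --pt "0 0 -0.0361 0.089 0 0 0"

```text
t: 16.38
tcp_pos: [456.0, 48.5, 79.5]
eef_rot: [-0.0, 0.754, 0.657, 0.0]
wrist_force: [1.7, 4.9, 0.0]
width: 8.9
finger_force: 51.4
```

```bash
python3 arc.py 0.13 4
```

```text
meas q 0.12405440482041546 r 202.35195987555053 [1.73267589 4.93577812 0.03670315]
0.09 -0.001 0.008
0.05 -0.0017 0.0161
0.01 -0.0021 0.0241
-0.03 -0.0021 0.0322
```

>>> jog_arm --pt "0 0 -0.001 0.007 0 0 0" --pt "0 0 -0.0016 0.013 0 0 0" --pt "0 0 -0.0019 0.018 0 0 0" --pt "0 0 -0.0021 0.022 0 0 0" --pt "0 0 -0.0021 0.025 0 0 0" --pt "0 0 -0.0021 0.027 0 0 0" --pt "0 0 -0.0021 0.027 0 0 0" --pt "0 0 -0.0021 0.027 0 0 0"

```text
t: 17.38
tcp_pos: [453.7, 48.8, 52.6]
eef_rot: [-0.0, 0.754, 0.657, -0.0]
wrist_force: [0.9, 5.7, -0.3]
width: 8.5
finger_force: 51.9
```

```bash
python3 arc.py 0 1
```

```text
meas q -0.009719343847885727 r 202.698517610638 [ 0.93161634  5.7098873  -0.29844178]
-0.04 0.0 0.0081
```

>>> jog_arm --pt "0 0 0 0.001 0 0 0" --pt "0 0 0 0.002 0 0 0" --pt "0 0 0 0.003 0 0 0" --pt "0 0 0 0.003 0 0 0"

```text
t: 17.88
tcp_pos: [453.6, 48.8, 50.7]
eef_rot: [-0.001, 0.754, 0.657, -0.001]
wrist_force: [-3.7, 6.2, 10.0]
width: 8.1
finger_force: 53.6
```

The cover is seated (10 N). I'll open to about 30 mm and lift clear.

>>> jog_arm --pt "0.35 0 0 0 0 0 0" --pt "0.35 0 0 0 0 0 0" --pt "0.35 0 0 0 0 0 0" --pt "0.35 0 0 0 0 0 0" --pt "0.35 0 0 -0.005 0 0 0" --pt "0.35 0 0 -0.02 0 0 0" --pt "0.35 0 0 -0.06 0 0 0" --pt "0.35 0 0 -0.11 0 0 0" --pt "0 0 0 -0.15 0 0 0" --pt "0 0 0 -0.15 0 0 0"

```text
t: 19.12
tcp_pos: [457.0, 48.3, 205.2]
eef_rot: [0.004, 0.754, 0.657, 0.003]
wrist_force: [0.7, 0.1, -0.6]
width: 0.2
finger_force: 0.0
```

Run:
```python
from h import *
im,d,m=snap('side','s5.png');C=cloud(m,d)
k=np.zeros(d.shape,bool);k[150:240,275:360]=1
k&=(C[...,2]>55)&(C[...,0]>500)&(C[...,0]<650);P=C[k&(C[...,2]<180)]
A=np.c_[P[:,:2],np.ones(len(P))];co=np.linalg.lstsq(A,P[:,2],rcond=None)[0];print(len(P),P.min(0),P.max(0),'slope',co)
im,d,m=snap('top');C=cloud(m,d)
k=np.zeros(d.shape,bool);k[205:245,415:450]=1;k&=(C[...,2]>56)&(C[...,2]<70);P=C[k];print('start',len(P),np.median(P[:,2]),cv2.minEnclosingCircle(P[:,:2].astype(np.float32)))
to([504.4,-252.6,150],82.1);to([504.4,-252.6,80],82.1)
```

```text
2704 [500.03799087 -73.83006644  55.01534176] [649.84866945 148.9746489   81.21460894] slope [-3.76078197e-03 -2.56917961e-02  7.75966971e+01]
start 213 61.01924188645148 ((505.4943542480469, -251.7664031982422), 21.24059295654297)
d [-0.2916  0.0907  0.0509] rot [0.1 0.  0. ]
d [-0.2916  0.0906  0.1209] rot [0.1 0.  0. ]
```

View pics/s5.png

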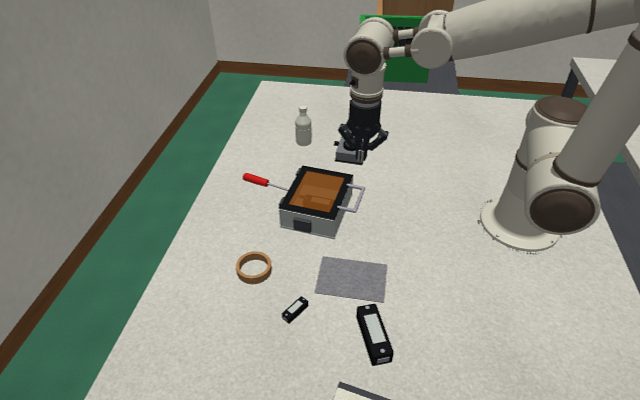

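The cover is flat shut (slope ~0.004) at (318,190), and the bottle and driver are unmoved. Next I'll move above the start button.

>>> jog_arm --pt "0 -0.05 0.016 0.0 0 0 0" --pt "0 -0.1 0.032 0.0 0 0 0" --pt "0 -0.15 0.048 0.02 0 0 0" --pt "0 -0.2 0.064 0.04 0 0 0" --pt "0 -0.25 0.08 0.06 0 0 0" --pt "0 -0.2915 0.0915 0.08 0 0 0" --pt "0 -0.2915 0.0915 0.1 0 0 0" --pt "0 -0.2915 0.0915 0.12 0 0 0" --pt "0 -0.2915 0.0915 0.13 0 0 0" --pt "0 -0.2915 0.0915 0.13 0 0 0" --pt "0 -0.2915 0.0915 0.13 0 0 0"

```text
t: 20.6
tcp_pos: [505.5, -252.7, 70.8]
eef_rot: [0.0, 0.754, 0.657, 0.0]
wrist_force: [-0.1, 0.7, 1.1]
width: -0.1
finger_force: 0.0
```

>>> jog_arm --pt "0 0 0 0.006 0 0 0" --pt "0 0 0 0.01 0 0 0" --pt "0 0 0 0.013 0 0 0" --pt "0 0 0 0.015 0 0 0" --pt "0 0 0 0.016 0 0 0" --pt "0 0 0 0.016 0 0 0"

```text
t: 21.35
tcp_pos: [505.4, -252.8, 55.9]
eef_rot: [0.0, 0.754, 0.657, -0.0]
wrist_force: [-4.3, 3.2, 12.6]
width: -0.1
finger_force: 6.6
```

Force is 12.6 N, above the 5 N needed, at z = 55.9, so the button has bottomed out. I'll release and lift away.

>>> jog_arm --pt "0 0 0 0 0 0 0" --pt "0 0 0 -0.01 0 0 0" --pt "0 0 0 -0.03 0 0 0" --pt "0 0 0 -0.08 0 0 0" --pt "0 0 0 -0.13 0 0 0" --pt "0 0 0 -0.13 0 0 0" --pt "0 0 0 -0.13 0 0 0" --pt "0 0 0 -0.13 0 0 0"

```text
t: 22.35
tcp_pos: [504.0, -251.8, 182.1]
eef_rot: [-0.002, 0.754, 0.657, -0.0]
wrist_force: [-0.1, 0.2, -0.8]
width: -0.3
finger_force: 0.0
```

```bash
python3 -c "
from h import *
print(arm.get_state()['wrist_force']);print(arm.finish_job())"
```

```text
[-0.14466306  0.22691807 -0.8039644 ]
the job is handed in; nothing more can be done
None
```

I laid the housing label up between the rails, lowered the cover shut while holding it, pressed and released the start button, and handed the job in at about 22 s; no verdict was returned.

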